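# Screw the lid back on the desk caddy's jar

### The arm

A 7-joint arm with a two-finger parallel gripper is mounted at the origin on the work surface. World frame = base frame: x ahead of the robot, y to its left, z up, the work surface at z = 0. Lengths are in m, angles in rad, forces in N, time in s.
With the tool pointing down it reaches from about 0.425 to 1.025 m from the base axis. Payload 9.4 kg.
Tool frame: the origin (TCP) lies midway between the tips of the shut fingers; the grasp point (between the pads) lies 19 mm behind it (manip.grip_depth is the distance from the TCP to the grasp point, in m); z points along the fingers, y is the line along which they close (so a half turn about z gives the same grasp; the last joint's range is limited). The gripper opens to 93 mm and grips with 3 to 60 N. Pads are 15 mm wide; open, the fingers measure 128 mm over their backs; the gripper's body (75 mm by 188 mm) begins 65 mm behind the grasp point.
Start: joints at [-1.227, 0.599, -0.003, 1.599, 0.002, 0.943, -0.08], TCP at [0.296, 0.662, 0.219] pointing down, gripper open.
Joint ranges: [-2.57, 2.57], [-0.35, 1.97], [-1.29, 1.29], [0.11, 2.56], [-1.05, 4.19], [0.11, 1.86], [-2.63, 2.63]. Speed limits (rad/s): [2.22, 2.22, 3.01, 3.01, 3.14, 3.14, 3.14].

### API

Orientations are given as a 3x3 rotation matrix whose columns are the frame's x, y, z axes.
In Python, from plant import status, cams, job, manip gives the robot as it stands.
- The arm moves only by the shell command python3 -m creep 'ROWS' [FORCE]. ROWS is text: rows parted by semicolons, each of 5 numbers parted by spaces: the shift along the tool's x, y, z in m, then the turn about the tool's z in degrees, then the finger opening in m, from 0 to 0.093. A call has 1 to 20 rows; each row shifts and turns the commanded pose from where the row before left it, along the tool's axes as they then stand; what a row does not reach is not made up. A row lasts 1/8 s, in which the tool goes at most 62.5 mm and 10.7 degrees, less where a joint would pass 70% of its speed; a pose out of reach is approached as far as the arm can. A call with a gripper value outside its range is refused whole. The fingers move at their own pace and stop on an object; FORCE is the grip in N (left out, the last holds). Time passes only in rows, so rows that do not move let the fingers close. It gives the time, the measured TCP pose, the force, the opening and the grip force at its end, in the units of the state.
- status.get_obs(): the state, without advancing time (a new reading comes with each control period).
- cams.capture(name): name is "scene" or "top" or "wrist"; returns the picture (420x560x3 uint8, red, green, blue); there is no depth.
- cams.camera_model(name): a dict with "camera_matrix" (3x3 intrinsics, pixels), "rvec" (rotation vector, rad) and "tvec" (3), from world to camera coordinates, as OpenCV has them. Camera axes: x right, y down, z forward; pixel columns grow to the right and rows downward; lengths in m; the calibration is good to about 2 mm. A picture is of the moment at which its call begins: read the wrist's pose just before it. camera_model takes no time and is no camera call; for the wrist camera it gives the pose at the moment of the call.
- job.finish_job(): hands the job in; it is judged then, once.
The state is a dict: "t": time; "q": joint angles; "joint_velocities": joint speeds; "joint_torque": joint torques, N m; "ee_pos": TCP position; "tool_rot": TCP orientation; "force": force on the tool from outside, world axes, zero at the start; "wrist_torque": the same for the moment, N m; "gripper_width": finger opening in m; "grasp_force": force on a finger pad.
Only numpy, scipy, OpenCV 4.12 (cv2) and the standard library are available. Lean on these libraries where they do the work, as an engineer would, in place of code of your own. Each camera call takes 0.05 s, during which the arm holds its last target. There are 200 camera calls.

### The job

Swing the pen tray of the desk caddy clear of the jar below it, then close the jar with the lid that fits: set it down level so that it rests on top of the threads, turn it back anticlockwise until it drops into the thread starts, then tighten it clockwise until it stops, and let go. Leave the tray swung clear and everything else where it stands.

Things in the scene. Friction and masses are not known exactly. Their poses are not given: they have to be found in the camera images.
- tray (a joint): Swivel of the pen tray over the jar. 0: tray's middle right over the jar mouth; the value (rad) grows as it swings anticlockwise seen from above, towards the robot and its right, to a stop at 1.9 (other stop -0.3). Starts between -0.25 and 0.35, over the jar; from about 1.2 there is room for lid and gripper. Slight friction (about 1 N at the tray); stays where it is left.
- tray_pivot (a point): The tray's upright swivel axis, a brass post fixed to the caddy, at the height of the tray's underside (138 mm above the desk); 64 mm along the caddy's x and -88 mm along its y from the jar's axis, 109 mm in all.
- tray_middle (a point): Centre of the tray's inner floor, 109 mm from the swivel axis, 5 mm above the tray's underside. Open wooden tray 160 mm long (its x axis, pointing away from the swivel), 84 wide, 22 high outside, walls and floor 5 mm, empty but for a flat sheet: closed fingers can be lowered into it and push on its inside walls.
- caddy: Wooden desk caddy fixed to the desk, base 150 x 172 mm; in its square well stands, held firmly, a white ceramic jar 88 mm square with a round threaded neck. Origin on the desk under the jar's axis; z up, x and y parallel to the jar's sides (x away from the robot at yaw 0). The rim is 120 mm above the desk.
- jar_mouth (a point): Centre of the jar's open rim, axes as the caddy. Neck 54 mm in diameter, 26 mm high, four equal right-hand thread starts (65 mm over the threads), so the lid's turning repeats every 90 deg. Fully tight, the lid's bar is parallel to a side of the jar (caddy's x or y) and its underside is 19.5 mm below the rim. Below, a = lid's angle anticlockwise from above from tight, modulo 90 deg.
- thread_top (a point): Point on the neck's axis 7 mm below the rim, level with the thread tops. Set down at a = 0 to 53 deg, the lid's lugs rest on top of the threads: underside 7 mm below the rim at 53 deg, 0.074 mm lower per degree less. At 64 to 90 deg they rest on ribs, underside 8 mm below the rim. On top, ribs block turning clockwise past a = 0: it cannot be tightened without turning back.
- thread_start (a point): Point on the neck's axis 15 mm below the rim. Turned back (anticlockwise) on top of the threads, the lugs come off the thread ends at a = 54 deg and the lid drops about 8 mm, underside then 15 mm below the rim; ribs stop it at 64 deg. Turned clockwise from there it goes down 0.074 mm per degree (1.5 mm play in height) until ribs stop it at a = 0, fully tight.
- lid: The lid that fits: aluminium screw lid, larger of two, 78 mm in diameter, with a light wooden bar standing on it as grip. Origin at the centre of its underside (open end), z up; flat top 24 mm above it. Bar along the lid's x: 66 mm long, 14 thick, from 24 to 54 mm above the origin. 70 to 140 g. Lies open end down on the desk, left of the caddy, in one of two areas; the smaller lid in the other.
- lid_inside (a point): Centre of the lid's inner ceiling, 20 mm above its origin. Inner diameter 70 mm, about 2 mm play all round on the neck; four inward lugs near the open end, at 45 deg to the bar.
- small_lid: The other, smaller lid, 59 mm in diameter, same look, bar 46 mm long; flat top 20 mm above its origin (centre of its underside), bar up to 50 mm. It does not fit; leave it.
- mug: Blue ceramic mug, 76 mm wide, 92 mm high; origin under its centre.
- bird: Green ceramic bird ornament, about 140 x 106 mm, 92 mm high; origin under its centre.
- stapler: Black stapler, 140 x 36 x 57 mm, long side along its x; origin under its centre.
- bottle: Closed white plastic bottle, 58 mm wide, 150 mm high; origin under its centre.
- small_jar: Small open white round jar, 68 mm wide, 84 mm high; origin under its centre.
- frame: Standing picture frame, 110 mm wide, about 120 mm high; origin under its centre.
- tape: Black tape dispenser, 130 x 50 x 76 mm, long side along its x; origin under its centre.
Things that resemble listed ones, but are neither listed nor needed, are in the scene too. What is shaped like the lid but green, orange or yellow is not meant.

How it is judged:
On the way, in this order (a step that is already met when the one before it is completed fails the run):
1. the tray has been swung clear of the jar (swivel past 0.9 rad) (value of joint tray above 0.9 rad), for 0.1 s.
2. the lid rests level on top of the jar's threads (touching the jar, underside 6 to 12 mm below the rim, centred within 4 mm) (horizontal distance between lid and jar_mouth below 0.004 m and angle between lid's own z axis and vertical below 0.07 rad and z of lid in the frame of jar_mouth between -0.012 and -0.006 m and contact force between lid and caddy above 0.3 N), for 0.2 s.
3. turned back, the lid has dropped into the thread starts (underside more than 13.5 mm below the rim, level and centred) (horizontal distance between lid and jar_mouth below 0.004 m and angle between lid's own z axis and vertical below 0.07 rad and z of lid in the frame of jar_mouth below -0.0135 m), for 0.1 s.
At the end, for the whole second after the job is handed in: The lid sits on the jar screwed fully down against the stop: its underside more than 18.5 mm below the rim (19.5 at the stop), its bar within 0.15 rad of parallel to a side of the jar, centred within 4 mm, level within 0.05 rad, at rest; the tray is still clear of the jar (swivel past 0.9 rad) (horizontal distance between lid and jar_mouth below 0.004 m and angle between lid's own z axis and vertical below 0.05 rad and z of lid in the frame of jar_mouth below -0.0185 m and (angle between the x axis of lid and the x axis of caddy, either way round below 0.15 rad or angle between the x axis of lid and the y axis of caddy, either way round below 0.15 rad) and linear speed of lid below 0.02 m/s and value of joint tray above 0.9 rad); the robot touches nothing.
It fails at once if the smaller lid is shifted more than 25 mm or tipped (distance of small_lid from where it was at the start of the episode above 0.025 m or angle between small_lid's own z axis and vertical above 0.35 rad).
It fails at once if one of the other things on the desk (mug, bird, stapler, bottle, small jar, picture frame, tape dispenser) is shifted more than 25 mm or tipped ((distance of mug from where it was at the start of the episode above 0.025 m or angle between mug's own z axis and vertical above 0.35 rad) or (distance of bird from where it was at the start of the episode above 0.025 m or angle between bird's own z axis and vertical above 0.35 rad) or (distance of stapler from where it was at the start of the episode above 0.025 m or angle between stapler's own z axis and vertical above 0.35 rad) or (distance of bottle from where it was at the start of the episode above 0.025 m or angle between bottle's own z axis and vertical above 0.35 rad) or (distance of small_jar from where it was at the start of the episode above 0.025 m or angle between small_jar's own z axis and vertical above 0.35 rad) or (distance of frame from where it was at the start of the episode above 0.025 m or angle between frame's own z axis and vertical above 0.35 rad) or (distance of tape from where it was at the start of the episode above 0.025 m or angle between tape's own z axis and vertical above 0.35 rad)).
It also fails if it takes over 64 s, if anything falls off the work surface, if the arm or the gripper's body presses on something with over 40 N, if the wrist force passes 120 N, or if a joint passes its speed limit or range.

## Working session

There is one attempt and no reset: what is moved stays moved. The work goes in short steps, Python scripts to look and compute and a shell command to move; the robot and the scene stay as the last step left them, time stands still between calls to the robot, and variables do not carry over. Pictures are saved under pics/ and viewed, at most 10 in all, crops included, and the job is handed in when it is done.

```bash
ls; mkdir -p pics; python3 - <<'E'
from plant import status,cams
import cv2,numpy as np
o=status.get_obs();print(o['t'],o['ee_pos'],np.round(o['tool_rot'],3).tolist(),o['gripper_width'])
for n in('scene','top'):
    im=cams.capture(n);cv2.imwrite(f'pics/{n}0.png',im[...,::-1]);m=cams.camera_model(n)
    R=cv2.Rodrigues(np.array(m['rvec']))[0];print(n,m['camera_matrix'],(-R.T@np.array(m['tvec']).ravel()).round(3),R.round(2).tolist())
E
```

```text
pics
0.0 [0.29599949 0.66128488 0.2177581 ] [[-0.913, 0.408, -0.0], [0.408, 0.913, -0.002], [-0.0, -0.002, -1.0]] 0.0929349353108172
scene [[411.48643318   0.         282.2038848 ]
 [  0.         411.48643318 208.63648864]
 [  0.           0.           1.        ]] [ 1.04  -0.744  1.071] [[0.88, 0.47, -0.02], [0.33, -0.65, -0.69], [-0.34, 0.6, -0.73]]
top [[467.49613679   0.         271.1223508 ]
 [  0.         467.49613679 205.28856551]
 [  0.           0.           1.        ]] [0.352 0.088 1.267] [[-0.01, -1.0, 0.02], [-0.98, 0.0, -0.19], [0.19, -0.02, -0.98]]
```

View pics/top0.png

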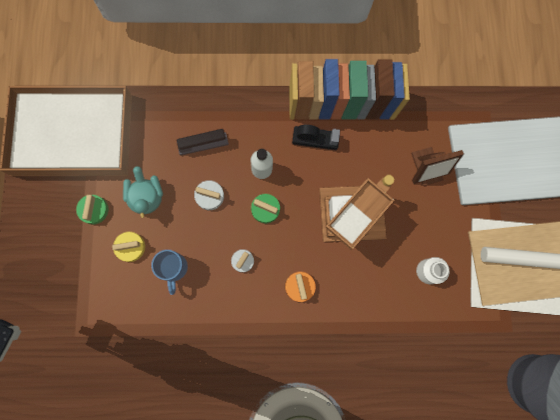

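View pics/scene0.png

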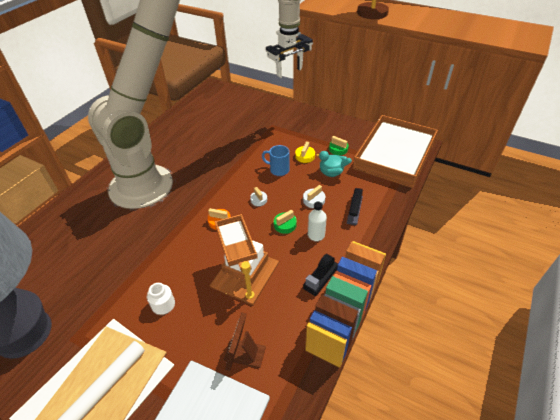

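The top view shows six lid-shaped things: grey at (209,195), smaller grey at (243,261), green at (92,209) and (265,208), orange at (300,287) and yellow at (129,246). By the description I choose the larger grey one at (209,195). The caddy is at about (355,215), with the brass post at (389,180) and the tray over the jar. I'll check both in a close crop.

```bash
cat > h.py <<'E'
from plant import status,cams
import cv2,numpy as np
def cam(n):
    m=cams.camera_model(n);R=cv2.Rodrigues(np.array(m['rvec'],float))[0];t=np.array(m['tvec'],float).ravel()
    return np.array(m['camera_matrix'],float),R,t
def ray(c,p,z):
    K,R,t=c;o=-R.T@t;d=R.T@np.linalg.solve(K,[p[0],p[1],1.]);return o+d*(z-o[2])/d[2]
def tri(c1,p1,c2,p2):
    P=[K@np.c_[R,t] for K,R,t in(c1,c2)]
    X=cv2.triangulatePoints(P[0],P[1],np.array(p1,float),np.array(p2,float)).ravel();return X[:3]/X[3]
def proj(c,X):
    K,R,t=c;u=K@(R@np.asarray(X,float)+t);return u[:2]/u[2]
E
python3 - <<'E'
from h import *
im=cv2.imread('pics/top0.png');c=cam('top')
a=cv2.resize(im[165:255,315:405],(450,450),interpolation=2)
b=cv2.resize(im[170:215,185:235],(350,315),interpolation=2)
d=cv2.resize(im[240:280,225:260],(350,135*3)[:2],interpolation=2)[:135]
o=np.zeros((450,800,3),np.uint8);o[:,:450]=a;o[:315,450:]=b;cv2.imwrite('pics/crop0.png',o)
for n,p,z in(('lid',(209,194),.024),('small',(243,261),.02),('g',(265,208),.024),('post',(389,180),.16),('mid',(360,213),.15)):print(n,ray(c,p,z).round(3))
hsv=cv2.cvtColor(im,40)
for n,(x0,y0,x1,y1) in dict(lid=(190,175,232,215),small=(225,243,262,278)).items():
    s=hsv[y0:y1,x0:x1]
    g=((s[...,1]<70)&(s[...,2]>90)).astype(np.uint8); w=((s[...,1]>=70)&(s[...,2]>150)).astype(np.uint8)
    for nn,m in(('grey',g|w),('bar',w)):
        cs=max(cv2.findContours(m,0,1)[0],key=cv2.contourArea);r=cv2.minAreaRect(cs);print(n,nn,np.array(r[0])+[x0,y0],r[1:],cv2.contourArea(cs))
E
```

```text
lid [0.621 0.23  0.024]
small [0.44  0.137 0.02 ]
g [0.582 0.078 0.024]
post [ 0.625 -0.225  0.16 ]
mid [ 0.545 -0.152  0.15 ]
lid grey [209.00000381 194.49999809] ((28.991378784179688, 28.991374969482422), 45.0) 669.0
lid bar [206.73584747 191.92452621] ((24.724897384643555, 4.395537853240967), 15.945395469665527) 85.5
small grey [242. 260.] ((22.0, 22.0), 90.0) 389.0
small bar [241.64606857 259.46629333] ((4.345991611480713, 16.6419677734375), 32.0053825378418) 57.5
```

View pics/crop0.png

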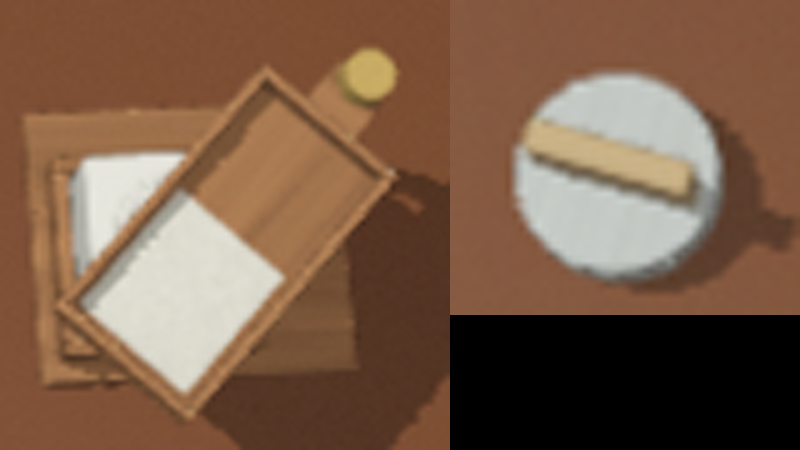

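The crop shows the lid at about (209,194), with its bar running from (190,188) to (224,195): large, grey, wooden bar. The smaller grey one at (243,261) is the lid to leave. Tray corners are at (368.4,178.4), (393.6,199.8), (353,248) and (327.4,226), and the post is at (389,180). I'll move over the tray with the fingers closing.

```bash
python3 -m creep '-0.035 -0.04 0 0 0;-0.035 -0.04 0 0 0;-0.035 -0.04 0 0 0;-0.035 -0.04 0 0 0;-0.035 -0.04 0 0 0;-0.035 -0.04 0 0 0;-0.035 -0.04 0 0 0;-0.035 -0.04 0 0 0;-0.035 -0.04 0 0 0;-0.035 -0.04 0 0 0;-0.035 -0.04 0 0 0;-0.035 -0.04 0 0 0;-0.035 -0.04 0 0 0;-0.035 -0.04 0 0 0;-0.035 -0.04 0 0 0;-0.034 -0.04 0 0 0' 20
python3 - <<'E'
from h import *
o=status.get_obs();c=cam('top');s=cam('scene')
C=[ray(c,p,.16)[:2] for p in((368.4,178.4),(393.6,199.8),(353,248),(327.4,226))];C=np.array(C)
m=C.mean(0);u=C[2]+C[3]-C[0]-C[1];u/=np.linalg.norm(u)
print('mid',m,'dir',u,np.degrees(np.arctan2(u[1],u[0])),[np.linalg.norm(C[i]-C[i-1]).round(3) for i in range(4)])
print('pivot',m-.109*u,'post tri',tri(c,(389,179),s,(246,262)))
T=o['tool_rot'];print('q',np.round(o['q'],2))
# fingers into tray: 10 mm beyond middle, near the anticlockwise-side wall
w=np.array([-u[1],u[0]]);st=m+.01*u+.012*w
p=m-.109*u
path=[st]+[p+np.array([[np.cos(a),-np.sin(a)],[np.sin(a),np.cos(a)]])@(st-p) for a in np.arange(.15,1.66,.15)]
prev=o['ee_pos']
for i,x in enumerate(path):
    d=np.array([*x,prev[2]])-prev;print(i,x.round(3),(T.T@d).round(4));prev=np.array([*x,prev[2]])
E
```

```text
t: 2.1
ee_pos: [0.5452, -0.1524, 0.2185]
tool_rot: [[-0.913, 0.408, -0.0], [0.408, 0.913, 0.0], [0.0, 0.0, -1.0]]
force: [0.4, 0.7, 0.6]
gripper_width: 0.0008
grasp_force: 0.0
mid [ 0.54403499 -0.15176584] dir [-0.74756891  0.66418426] 138.38022563528972 [np.float64(0.157), np.float64(0.08), np.float64(0.156), np.float64(0.08)]
pivot [ 0.62552    -0.22416192] post tri [ 0.62600014 -0.22077952  0.17139906]
q [ 0.11  0.41  0.09  1.97 -0.05  0.76  1.38]
0 [ 0.529 -0.154] [ 0.0145 -0.0083  0.    ]
1 [ 0.519 -0.169] [ 0.0023 -0.0178 -0.    ]
2 [ 0.512 -0.186] [-0.0004 -0.0179 -0.    ]
3 [ 0.508 -0.203] [-0.003  -0.0177 -0.    ]
4 [ 0.506 -0.221] [-0.0056 -0.017  -0.    ]
5 [ 0.507 -0.239] [-0.0081 -0.016  -0.    ]
6 [ 0.51  -0.257] [-0.0104 -0.0146 -0.    ]
7 [ 0.517 -0.273] [-0.0125 -0.0129 -0.    ]
8 [ 0.525 -0.289] [-0.0143 -0.0109 -0.    ]
9 [ 0.536 -0.303] [-0.0157 -0.0086 -0.    ]
10 [ 0.549 -0.316] [-0.0168 -0.0062 -0.    ]
11 [ 0.563 -0.326] [-0.0176 -0.0036 -0.    ]
```

```bash
python3 -m creep '0.0145 -0.008 0 0 0;0 0 0.035 0 0;0 0 0.032 0 0;0.002 -0.018 0 0 0;0 -0.018 0 0 0;-0.003 -0.018 0 0 0;-0.006 -0.017 0 0 0;-0.008 -0.016 0 0 0;-0.010 -0.015 0 0 0;-0.0125 -0.013 0 0 0;-0.0145 -0.011 0 0 0;-0.0155 -0.0085 0 0 0;-0.017 -0.006 0 0 0;-0.017 -0.004 0 0 0;0 0 0 0 0'
python3 - <<'E'
from h import *
cv2.imwrite('pics/top1.png',cams.capture('top')[...,::-1])
im=cv2.imread('pics/top1.png');cv2.imwrite('pics/crop1.png',cv2.resize(im[160:290,310:440],(600,600),interpolation=2))
E
```

```text
t: 3.98
ee_pos: [0.5628, -0.3265, 0.1511]
tool_rot: [[-0.913, 0.409, -0.0], [0.409, 0.913, -0.0], [0.0, -0.001, -1.0]]
force: [-1.0, -0.8, -0.6]
gripper_width: 0.0003
grasp_force: 0.0
```

View pics/crop1.png

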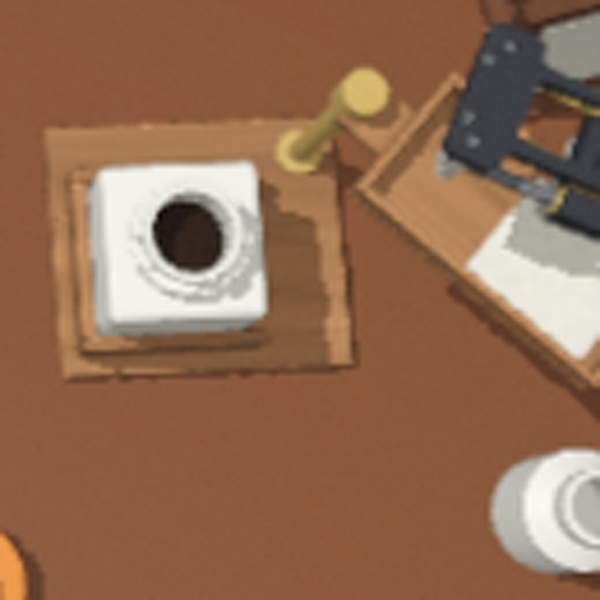

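The tray now points to the lower right, clear of the jar. The jar's mouth is at about (351,211) in full top-image pixels. I'll lift out and look at the jar with the wrist camera.

```bash
python3 -m creep '0 0 -0.05 0 0;0 0 -0.05 0 0;0.0195 0.0435 -0.025 0 0.06;0.0195 0.0435 -0.025 0 0.06;0.0195 0.0435 -0.025 0 0.06;0.0195 0.0435 0 0 0.06;0 0 0 0 0.06;0 0 0 0 0.06'
python3 - <<'E'
from h import *
print(np.round(status.get_obs()['ee_pos'],4));c=cam('wrist');K,R,t=c;print(K.round(1).tolist(),(-R.T@t).round(4),R.round(3).tolist())
np.savez('w1.npz',K=K,R=R,t=t)
im=cams.capture('wrist');cv2.imwrite('pics/w1.png',im[...,::-1])
print(proj(c,ray(cam('top'),(351,211),.12)),ray(cam('top'),(351,211),.12))
E
```

```text
t: 5.03
ee_pos: [0.5614, -0.1352, 0.3265]
tool_rot: [[-0.913, 0.408, -0.001], [0.408, 0.913, -0.001], [0.0, -0.001, -1.0]]
force: [0.2, -0.2, -0.4]
gripper_width: 0.0558
grasp_force: 0.0
[ 0.5614 -0.1352  0.3265]
[[370.6, 0.0, 275.8], [0.0, 370.6, 210.2], [0.0, 0.0, 1.0]] [ 0.4916 -0.1048  0.4931] [[0.409, 0.913, -0.0], [0.877, -0.393, 0.276], [0.252, -0.113, -0.961]]
[273.47152848 176.33572997] [ 0.55552086 -0.13609642  0.12      ]
```

View pics/w1.png

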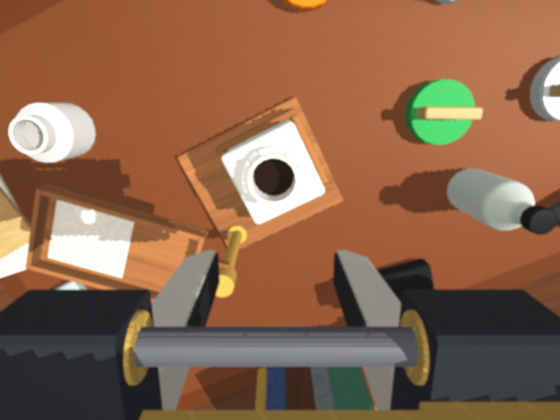

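The wrist view shows the open mouth at about (273,177), the square jar's corners at (295,121), (327,183), (255,225) and (221,158), and the tray clear at the left. Next I'll fit the mouth and the sides.

```bash
python3 - <<'E'
from h import *
d=np.load('w1.npz');c=(d['K'],d['R'],d['t'])
im=cv2.imread('pics/w1.png');h=cv2.cvtColor(im,40);x0,y0,x1,y1=205,105,345,240
s=h[y0:y1,x0:x1]
w=((s[...,1]<75)&(s[...,2]>120)).astype(np.uint8)
cs=max(cv2.findContours(w,0,1)[0],key=cv2.contourArea).reshape(-1,2)+[x0,y0]
for z in(.094,):
    P=np.array([ray(c,p,z)[:2] for p in cs],np.float32);r=cv2.minAreaRect(P);print('jar top',z,r)
    ap=cv2.approxPolyDP(P[:,None],.012,True)[:,0];print(ap.round(4).tolist(),[np.degrees(np.arctan2(*(ap[i]-ap[i-1])[::-1])).round(1) for i in range(len(ap))])
k=((h[...,2]<75)).astype(np.uint8)[145:210,240:305]
hc=max(cv2.findContours(k,0,1)[0],key=cv2.contourArea).reshape(-1,2)+[240,145]
P=np.array([ray(c,p,.12)[:2] for p in hc],np.float32);print('mouth w',cv2.fitEllipse(P))
im=cv2.imread('pics/top1.png');h=cv2.cvtColor(im,40);c=cam('top')
k=((h[...,2]<75)).astype(np.uint8)[198:225,338:364]
hc=max(cv2.findContours(k,0,1)[0],key=cv2.contourArea).reshape(-1,2)+[338,198]
P=np.array([ray(c,p,.12)[:2] for p in hc],np.float32);print('mouth t',cv2.fitEllipse(P))
E
```

```text
jar top 0.094 ((0.5566246509552002, -0.1378391683101654), (0.09116364270448685, 0.08836358040571213), 2.0808207988739014)
[[0.5112000107765198, -0.09849999845027924], [0.5175999999046326, -0.181099995970726], [0.6026999950408936, -0.17669999599456787], [0.598800003528595, -0.09449999779462814]] [np.float32(-177.4), np.float32(-85.5), np.float32(3.0), np.float32(92.7)]
mouth w ((0.5560391545295715, -0.13632482290267944), (0.03518564626574516, 0.03803672641515732), 149.93299865722656)
mouth t ((0.5566520094871521, -0.13425858318805695), (0.03226084262132645, 0.037176668643951416), 130.4512176513672)
```

```bash
python3 -m creep '0.012 0.0447 0 0 0.06;0.012 0.0447 0 0 0.06;0.012 0.0447 0 0 0.06;0.012 0.0447 0 0 0.06;0.012 0.0447 0 0 0.06;0.012 0.0447 0 0 0.06;0.012 0.0447 0 0 0.06;0.012 0.0447 0 0 0.06;0 0 0.01 10.25 0.06;0 0 0.01 10.25 0.06;0 0 0.01 10.25 0.06;0 0 0.01 10.25 0.06;0 0 0.01 10.25 0.06;0 0 0.01 10.25 0.06;0 0 0.01 10.25 0.06;0 0 0.01 10.25 0.06;0 0 0 0 0.06;0 0 0 0 0.06'
python3 - <<'E'
from h import *
c=cam('wrist');K,R,t=c;np.savez('w2.npz',K=K,R=R,t=t);print((-R.T@t).round(3))
im=cams.capture('wrist');cv2.imwrite('pics/w2.png',im[...,::-1]);print(proj(c,[.621,.23,.024]),np.round(status.get_obs()['q'],2))
E
```

```text
t: 7.32
ee_pos: [0.6209, 0.23, 0.2467]
tool_rot: [[0.275, 0.962, 0.0], [0.962, -0.275, -0.0], [-0.0, 0.0, -1.0]]
force: [-0.5, -0.9, 0.2]
gripper_width: 0.0598
grasp_force: 0.0
[0.642 0.303 0.413]
[275.43906541 177.98411047] [-0.65  0.51  0.32  1.74 -0.19  0.92 -0.53]
```

View pics/w2.png

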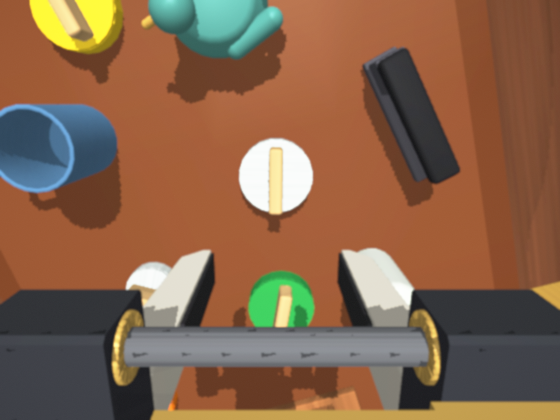

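The lid sits at (276,176), with its bar upright from (276,148) to (276,213), so the yaw is nearly aligned already. Next I'll measure the disc and the bar.

```bash
python3 - <<'E'
from h import *
d=np.load('w2.npz');c=(d['K'],d['R'],d['t']);o=status.get_obs()
im=cv2.imread('pics/w2.png');h=cv2.cvtColor(im,40);x0,y0,x1,y1=225,125,330,228;s=h[y0:y1,x0:x1]
bar=((s[...,0]>12)&(s[...,0]<35)&(s[...,1]>50)&(s[...,2]>150)).astype(np.uint8)
dis=(((s[...,1]<60)&(s[...,2]>110))|(bar>0)).astype(np.uint8)
f=lambda m:max(cv2.findContours(m,0,1)[0],key=cv2.contourArea).reshape(-1,2)+[x0,y0]
D=cv2.convexHull(f(dis))[:,0]
P=np.array([ray(c,p,.024)[:2] for p in D],np.float32);e=cv2.fitEllipse(P);mc=cv2.minEnclosingCircle(P);print('disc',e,mc)
B=np.array([ray(c,p,.054)[:2] for p in f(bar)],np.float32);r=cv2.minAreaRect(B);print('bar',r)
T=o['tool_rot']
for n,q in(('disc',e[0]),('bar',r[0])):print(n,'tool shift',(T.T@(np.array([*q,.028])-o['ee_pos'])).round(4))
bx=cv2.boxPoints(r);ed=max([bx[1]-bx[0],bx[2]-bx[1]],key=np.linalg.norm);print('bar ang',np.degrees(np.arctan2(ed[1],ed[0]))%180,'tool x ang',np.degrees(np.arctan2(T[1,0],T[0,0])))
E
```

```text
disc ((0.6213399171829224, 0.23145201802253723), (0.07851757109165192, 0.08199338614940643), 163.89105224609375) ((0.621372401714325, 0.23103556036949158), 0.041547778993844986)
bar ((0.6212607622146606, 0.23249897360801697), (0.06720477342605591, 0.014136926271021366), 73.99784088134766)
disc tool shift [ 0.0013 -0.      0.219 ]
bar tool shift [ 0.0023 -0.0004  0.219 ]
bar ang 73.997856 tool x ang 74.02712433239168
```

```bash
python3 -m creep '0.0013 -0.0002 0.05 0 0.06;0 0 0.05 0 0.06;0 0 0.05 0 0.06;0 0 0.04 0 0.06;0 0 0.02 0 0.06;0 0 0.007 0 0.06;0 0 0 0 0;0 0 0 0 0;0 0 0 0 0;0 0 0 0 0;0 0 0 0 0;0 0 0 0 0' 35
```

```text
t: 8.88
ee_pos: [0.6207, 0.2322, 0.0299]
tool_rot: [[0.277, 0.961, 0.0], [0.961, -0.277, 0.0], [0.0, 0.0, -1.0]]
force: [-1.2, -0.3, 3.8]
gripper_width: 0.0136
grasp_force: 35.0
```

```bash
python3 -m creep '0 0 -0.03 0 0;0 0 -0.045 0 0;0 0 -0.05 0 0;0 0 -0.05 0 0;0 0 -0.045 9 0;0 0 0 9 0;0 0 0 9 0;0 0 0 9 0;-0.0347 0.0314 0 0 0;-0.0347 0.0314 0 0 0;-0.0347 0.0314 0 0 0;-0.0347 0.0314 0 0 0;-0.0347 0.0314 0 0 0;-0.0347 0.0314 0 0 0;-0.0347 0.0314 0 0 0;-0.0347 0.0314 0 0 0;0 0 0 0 0;0 0 0 0 0'
python3 - <<'E'
from h import *
o=status.get_obs();c=cam('wrist');T=o['tool_rot']
im=cams.capture('wrist');tp=cams.capture('top');cv2.imwrite('pics/w3.png',im[...,::-1]);cv2.imwrite('pics/top3.png',tp[...,::-1])
v=np.zeros((420,760,3),np.uint8);v[:,:560]=im[...,::-1];v[:200,560:]=cv2.resize(tp[180:240,325:385][...,::-1],(200,200))
cv2.imwrite('pics/w3v.png',v)
print((T.T@(np.array([.5565,-.1365,.25])-o['ee_pos'])).round(4),o['grasp_force'],o['gripper_width'])
K,R,t=c;np.savez('w3.npz',K=K,R=R,t=t)
lc=o['ee_pos']+[0,0,-.006];print('lid top centre px',proj(c,lc),'jar px',proj(c,[.5565,-.1365,.12]))
E
```

```text
t: 11.12
ee_pos: [0.5558, -0.1361, 0.2495]
tool_rot: [[0.789, 0.614, -0.0], [0.614, -0.789, 0.001], [0.0, -0.001, -1.0]]
force: [-0.4, 0.6, -1.7]
gripper_width: 0.0139
grasp_force: 35.0
[ 0.0004  0.0007 -0.0005] 34.99690890312195 0.01390978258988776
lid top centre px [274.3759521  261.21945338] jar px [275.91490965 199.84030859]
```

View pics/w3v.png

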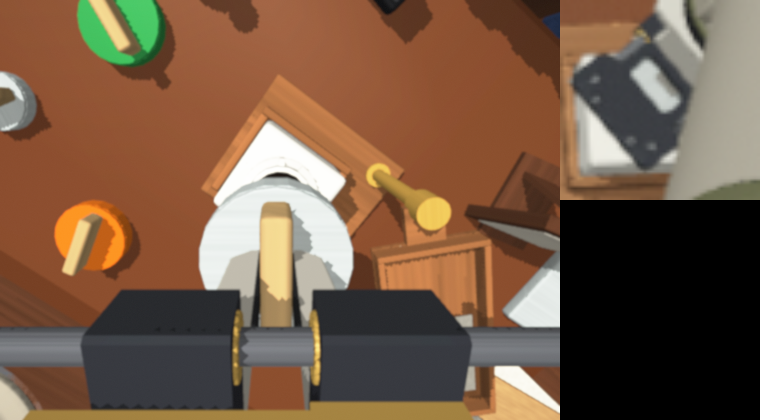

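The lid hangs level over the jar, its disc spanning x from 200 to 352. The tray and post at the right are clear. I'll fit the disc arc to get the lid's offset from the TCP.

```bash
python3 - <<'E'
from h import *
from scipy.optimize import least_squares
d=np.load('w3.npz');c=(d['K'],d['R'],d['t']);o=status.get_obs();T=o['tool_rot']
im=cv2.imread('pics/w3.png');h=cv2.cvtColor(im,40)
m=((h[...,1]<60)&(h[...,2]>100)).astype(np.uint8)
# left/right edges by row on the free sides (desk behind), rows 215..285
L=[];
for y in range(212,286,3):
    r=np.where(m[y,190:365])[0]+190
    L+=[(r[0],y),(r[-1],y)]
z=o['ee_pos'][2]-.006
P=np.array([ray(c,p,z)[:2] for p in L])
f=least_squares(lambda v:np.hypot(*(P-v[:2]).T)-v[2],[*o['ee_pos'][:2],.039],loss='soft_l1',f_scale=.001)
print(f.x,'rms',np.sqrt(np.mean(f.fun**2)));print('lid-TCP in tool',(T.T@np.array([*(f.x[:2]-o['ee_pos'][:2]),0])).round(4))
w=m[100:215,205:350];pt=np.argwhere(w)[:,::-1]+[205,100]
# jar top-face edges seen behind the lid, as lines at z=.094
e=[(272,121),(347,186),(215,203)]
print([ray(c,p,.094)[:2].round(4) for p in e])
E
```

```text
[ 0.55622952 -0.1366398   0.03889308] rms 0.00030198107616900144
lid-TCP in tool [-0.0007  0.0013 -0.    ]
[array([ 0.6035, -0.0958]), array([ 0.5999, -0.1826]), array([ 0.5153, -0.0991])]
```

```bash
python3 -m creep '0.0005 0.001 0.03 0 0;0 0 0.03 0 0;0 0 0.02 0 0;0 0 0.014 0 0;0 0 0 0 0;0 0 0 0 0'; python3 -m creep '0 0 0.002 0 0;0 0 0.002 0 0;0 0 0.002 0 0;0 0 0 0 0';python3 -m creep '0 0 0.002 0 0;0 0 0.002 0 0;0 0 0.0015 0 0;0 0 0 0 0'
```

```text
t: 11.98
ee_pos: [0.5573, -0.137, 0.1563]
tool_rot: [[0.789, 0.614, 0.001], [0.614, -0.789, -0.0], [0.001, 0.001, -1.0]]
force: [0.1, -0.8, -0.1]
gripper_width: 0.0136
grasp_force: 35.0
t: 12.48
ee_pos: [0.5567, -0.1371, 0.1495]
tool_rot: [[0.789, 0.614, -0.0], [0.614, -0.789, 0.0], [-0.0, -0.0, -1.0]]
force: [-0.4, 0.6, -0.4]
gripper_width: 0.0139
grasp_force: 35.0
t: 12.98
ee_pos: [0.5568, -0.1371, 0.144]
tool_rot: [[0.789, 0.614, -0.0], [0.614, -0.789, -0.0], [-0.0, -0.0, -1.0]]
force: [0.5, -0.9, -2.0]
gripper_width: 0.0137
grasp_force: 35.0
```

```bash
python3 -m creep '0 0 0.001 0 0;0 0 0.001 0 0;0 0 0 0 0;0 0 0 0 0'; python3 -m creep '0 0 0.001 0 0;0 0 0.001 0 0;0 0 0 0 0;0 0 0 0 0'
```

```text
t: 13.48
ee_pos: [0.5568, -0.1371, 0.1421]
tool_rot: [[0.789, 0.614, 0.0], [0.614, -0.789, 0.0], [0.0, 0.0, -1.0]]
force: [0.4, -0.0, -0.6]
gripper_width: 0.0139
grasp_force: 35.0
t: 13.98
ee_pos: [0.5569, -0.1373, 0.1414]
tool_rot: [[0.789, 0.614, 0.001], [0.614, -0.789, 0.001], [0.001, 0.0, -1.0]]
force: [-3.7, 0.3, 14.9]
gripper_width: 0.0136
grasp_force: 35.0
```

```bash
python3 -m creep '0 0 -0.0005 0 0;0 0 0 -4 0;0 0 -0.0003 -4 0;0 0 -0.0003 -4 0;0 0 -0.0003 -4 0;0 0 0 -4 0;0 0 0 -4 0;0 0 0 0 0'; python3 -m creep '0 0 0.001 0 0;0 0 0.001 0 0;0 0 0.001 0 0;0 0 0 0 0'
```

```text
t: 14.98
ee_pos: [0.5569, -0.1371, 0.1416]
tool_rot: [[0.472, 0.882, 0.0], [0.882, -0.472, 0.0], [0.0, 0.0, -1.0]]
force: [-0.0, 0.8, 0.0]
gripper_width: 0.0139
grasp_force: 35.0
t: 15.48
ee_pos: [0.5568, -0.137, 0.1384]
tool_rot: [[0.471, 0.882, -0.0], [0.882, -0.471, -0.0], [-0.0, -0.0, -1.0]]
force: [0.3, -0.6, -1.2]
gripper_width: 0.0138
grasp_force: 35.0
```

```bash
python3 -m creep '0 0 0.001 0 0;0 0 0.001 0 0;0 0 0.001 0 0;0 0 0 0 0'; python3 -m creep '0 0 0.0005 0 0;0 0 0.0005 0 0;0 0 0.0005 0 0;0 0 0 0 0'
```

```text
t: 15.98
ee_pos: [0.5568, -0.1371, 0.1355]
tool_rot: [[0.471, 0.882, -0.0], [0.882, -0.471, 0.0], [-0.0, -0.0, -1.0]]
force: [0.7, -0.4, -0.6]
gripper_width: 0.0137
grasp_force: 35.0
t: 16.48
ee_pos: [0.5569, -0.1372, 0.1348]
tool_rot: [[0.471, 0.882, 0.001], [0.882, -0.471, 0.0], [0.0, 0.0, -1.0]]
force: [-2.9, 0.2, 7.9]
gripper_width: 0.0137
grasp_force: 35.0
```

```bash
python3 -m creep '0 0 -0.0012 0 0;0 0 0.00044 6 0;0 0 0.00044 6 0;0 0 0.00044 6 0;0 0 0.00044 6 0;0 0 0.00044 6 0;0 0 0 0 0'; python3 -c "
from h import *;print(status.get_obs()['wrist_torque'])"; python3 -m creep '0 0 0.00044 6 0;0 0 0.00044 6 0;0 0 0.00044 6 0;0 0 0.0003 4 0;0 0 0 0 0'; python3 -c "
from h import *;print(status.get_obs()['wrist_torque'])"
```

```text
t: 17.35
ee_pos: [0.5569, -0.1371, 0.1329]
tool_rot: [[0.849, 0.529, -0.0], [0.529, -0.849, -0.001], [-0.0, 0.0, -1.0]]
force: [1.6, -0.2, -0.4]
gripper_width: 0.0137
grasp_force: 35.0
[-0.15413788 -0.05579557 -0.00461371]
t: 17.98
ee_pos: [0.5567, -0.1371, 0.1313]
tool_rot: [[0.985, 0.174, -0.0], [0.174, -0.985, -0.0], [-0.0, 0.0, -1.0]]
force: [-0.4, -0.0, -0.0]
gripper_width: 0.0134
grasp_force: 35.0
[-0.02551015  0.10665665  0.03091159]
```

```bash
python3 -m creep '0 0 0.0003 2 0;0 0 0.0003 2 0;0 0 0.0003 2 0;0 0 0.0003 1 0;0 0 0 0 0'; python3 -c "
from h import *;print(status.get_obs()['wrist_torque'])"; python3 -m creep '0 0 0.0002 1.5 0;0 0 0 1.5 0;0 0 0 0 0'; python3 -c "
from h import *;print(status.get_obs()['wrist_torque'])"
```

```text
t: 18.6
ee_pos: [0.5575, -0.1372, 0.1305]
tool_rot: [[0.999, 0.051, 0.001], [0.051, -0.999, -0.0], [0.001, 0.001, -1.0]]
force: [2.2, -0.5, 3.6]
gripper_width: 0.0136
grasp_force: 35.0
[ 0.09217389 -0.30557883  0.17164883]
t: 18.98
ee_pos: [0.558, -0.1373, 0.1304]
tool_rot: [[1.0, -0.002, 0.002], [-0.002, -1.0, -0.001], [0.002, 0.001, -1.0]]
force: [5.9, -0.5, 4.0]
gripper_width: 0.0142
grasp_force: 35.5
[-0.03007214 -1.18996655  0.59813534]
```

At the stop: the torque has risen and the underside is 19.5 mm below the rim. I'll relieve the twist, let go, retreat and look.

```bash
python3 -m creep '0 0 0 -1.5 0;0 0 -0.0008 0 0;0 0 0 0 0.014;0 0 0 0 0.05;0 0 0 0 0.05;0 0 0 0 0.05;0 0 -0.02 0 0.05;0 0 -0.04 0 0.05;0 0 -0.05 0 0.05;0 0 -0.05 0 0.05;0 0 0 0 0.05;0 0 0 0 0.05'
python3 - <<'E'
from h import *
o=status.get_obs();c=cam('wrist');im=cams.capture('wrist')[...,::-1];s=cams.capture('scene')[...,::-1]
v=np.zeros((420,800,3),np.uint8);v[:,:560]=im;v[:240,560:]=cv2.resize(s[200:300,200:300],(240,240));cv2.imwrite('pics/end.png',v)
h=cv2.cvtColor(np.ascontiguousarray(im),40);p=proj(c,[.557,-.137,.155]).astype(int);print('px',p)
x0,y0=p-60;q=h[y0:y0+120,x0:x0+120]
b=((q[...,0]>12)&(q[...,0]<35)&(q[...,1]>50)&(q[...,2]>170)).astype(np.uint8)
cs=max(cv2.findContours(b,0,1)[0],key=cv2.contourArea).reshape(-1,2)+[x0,y0]
print('bar',cv2.minAreaRect(np.array([ray(c,k,.1545)[:2] for k in cs],np.float32)))
E
```

```text
t: 20.48
ee_pos: [0.5562, -0.1366, 0.2902]
tool_rot: [[1.0, 0.025, -0.001], [0.025, -1.0, 0.001], [-0.001, -0.001, -1.0]]
force: [-1.3, 0.6, -0.5]
gripper_width: 0.0499
grasp_force: 0.0
px [275 198]
bar ((0.5599393844604492, -0.13786888122558594), (0.0680692121386528, 0.013800321146845818), 1.8864920139312744)
```

View pics/end.png

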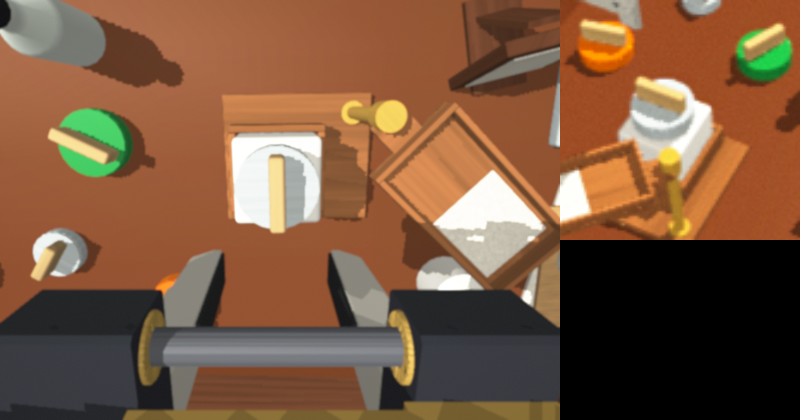

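The lid sits level on the jar at (278,187). Its bar is parallel to the jar's sides (about 1.9° in the world frame), the tray is clear at the right, and the gripper is free. I'll hand in.

```bash
python3 -c "
from plant import job;print(job.finish_job())"
```

```text
the job is handed in; nothing more can be done
None
```

The tray is swung clear, and the larger grey lid is screwed down to the stop and released (underside about 19.5 mm below the rim by the arm's reading); the job was handed in after about 20.6 s, with no verdict returned.

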